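# Lock up a foil die in the press holder

### The arm

A 6-joint arm with a two-finger parallel gripper is mounted at the origin on the work surface; the furniture and walls round the work are solid. World frame = base frame: x ahead of the robot, y to its left, z up, the work surface at z = 0. Lengths are in m, angles in rad, forces in N, time in s.
With the tool pointing down it reaches from about 0.325 to 1 m from the base axis. Payload 5.1 kg.
Tool frame: the origin (TCP) lies on the front face of the gripper's body, between the roots of the fingers; the fingertips stand 73 mm ahead of it and the grasp point (between the pads) lies 54 mm ahead of it; z points along the fingers, y is the line along which they close (so a half turn about z gives the same grasp; the last joint's range is limited). The gripper opens to 85 mm and grips with 20 to 120 N. Pads are 22 mm wide; open, the fingers measure 114 mm over their backs; the gripper's body (76 mm by 85 mm) begins 54 mm behind the grasp point. The pads swing forward as they close: fully open they stand 13 mm farther back than shut.
Start: joints at [1.096, 0.124, 1.65, -0, 1.367, -0.083], TCP at [0.248, 0.601, 0.304] pointing down, gripper open.
Joint ranges: [-2.61, 2.61], [-1.02, 2.33], [0.03, 2.71], [-1.35, 4.49], [0.32, 2.68], [-2.91, 2.91]. Speed limits (rad/s): [2.57, 2.57, 3.14, 3.14, 3.14, 3.14].

### API

Orientations are given as a unit quaternion [x, y, z, w].
In Python, from rig import env, optics, workorder, spotter gives the robot as it stands.
- The arm moves only by the shell command python3 -m jog 'ROWS' [FORCE]. ROWS is JSON, a list of rows, each a list of 3 entries, a list of its own where there are three numbers: the shift along the tool's x, y, z in mm, then the turn, a rotation vector about the tool's x, y, z in rad, then the gripper's target within -1 to 1 (fully open at 1, half-way at 0, shut at -1). A call has 1 to 12 rows; each row shifts and turns the commanded pose from where the row before left it, along the tool's axes as they then stand; what a row does not reach is not made up. A row lasts 1/8 s, in which the tool goes at most 62.5 mm and 10.7 degrees, less where a joint would pass 70% of its speed; a pose out of reach is approached as far as the arm can. A call is refused whole if a number of a shift passes 62.5 or a number of a turn 0.188, either way. A call with a gripper value outside its range is refused whole. The fingers move at their own pace and stop on an object; FORCE is the grip in N (left out, the last holds). Time passes only in rows, so rows that do not move let the fingers close. It gives the time, the measured TCP pose, the force, the opening and the grip force at its end, in the units of the state.
- env.state(): the state, without advancing time (a new reading comes with each control period).
- optics.snapshot(name): name is "scene" or "top"; returns the picture (400x640x3 uint8, red, green, blue); there is no depth.
- optics.camera_params(name): a dict with "fx", "fy", "cx", "cy" (pixels), "cam_to_world" (4x4, takes a point from camera to world coordinates). Camera axes: x right, y down, z forward; pixel columns grow to the right and rows downward; lengths in m; the calibration is good to about 2 mm. A picture is of the moment at which its call begins. camera_params takes no time and is no camera call.
- workorder.sign_off(): hands the job in; it is judged then, once.
Trained networks look in the newest picture that a camera, given by its name, has taken for a name from the list of things; names that differ only in an ending like _2 or _b are one class to them, and where a whole thing is asked for, a point or a joint stands for the part that bears it (a point fixed in the world has none). Each returns a list of dicts, best first, with "confidence" (0 to 1); they miss things now and then, are a little off and sometimes report something else, mostly with a low value. They report only what shows in the picture. A call takes as long as a camera call. They do not tell look-alikes from the thing itself.
- spotter.search_frame(label, camera): "at" ([column, row] in pixels, amid what is visible of it).
- spotter.pinpoint(label, camera): "at" ([column, row] in pixels: a listed point, or the origin of a listed thing).
The state is a dict: "clock": time; "q": joint angles; "joint_velocities": joint speeds; "joint_efforts": joint torques, N m; "tcp_pos": TCP position; "tool_rot": TCP orientation; "force": force on the tool from outside, world axes, zero at the start; "ft_torque": the same for the moment, N m; "gripper_width": opening from 0.0 (shut) to 1.0 (fully open); "gripper_force": force on a finger pad.
Only numpy, scipy, OpenCV 4.12 (cv2) and the standard library are available. Lean on these libraries where they do the work, as an engineer would, in place of code of your own. Each camera call takes 0.05 s, during which the arm holds its last target. There are 200 camera calls.

### The job

Lock up the foil die for the press: in the lock-up holder, lay in one row the wide wooden spacer next to the fixed stop, then the aluminium base block with its long side along the row, then the narrow wooden spacer next to the sliding jaw, all flat on the bed. Lay the brass die face up and centred on top of the base block, long side along the base's long side, and slide the jaw up until the row is closed with no gaps. Leave the other things on the table where they are.

Things in the scene. Friction and masses are not known exactly. Their poses are not given: they have to be found in the camera images.
- holder_bed (a point): Fixed holder, any heading: grey bed 92x256x8 mm, dark steel stop at one end, steel jaw with black knob at the other. Point: bed top (8 mm up), middle of the row; y along the row to the stop, whose face is at y=+93, 20 high. Lips 3 mm high along the sides (x=36-42, 45 deg ramp from x=33): pieces lie between them; fingertips over a piece's ends must stay 5 mm above its underside.
- jaw (a joint): Sliding jaw, m along the holder's +y; starts at 0 (open) to 0.012, end 0.060; the closed row reads 0.044. Face at y=-93 mm+jaw, block 24 mm thick, top 20 mm above the bed. Round black knob, 18 mm dia., axis at x=0, y=-105 mm+jaw, from 20 to 47 mm above the bed: pinch from above. 2.5 N friction, stays where left; pushing the pieces adds up to 3 N.
- base (a point): The base block: bright, nearly white aluminium with a dark line grid on its top, 56 mm (x) x 78 mm (y) x 18 mm high, about 0.21 kg, loose. The point is its centre, half-way up (9 mm above its underside); z up.
- die (a point): The foil die: a brass plate 42 mm (x) x 60 mm (y) x 6.5 mm thick with a brass leaf ornament in low relief (0.9 mm) on a dark ground on its upper face, about 0.14 kg, loose, lying face up. The point is its centre, half-way through the plate (3.25 mm above its underside); z up.
- wide (a point): The wide wooden spacer (printer's furniture): plain wood with two small dark plugs on top, 56 mm (x) x 44 mm (y) x 18 mm high, about 34 g, loose. Its 44 mm go along the row, its 56 mm across the bed. The point is its centre, half-way up (9 mm); z up.
- narrow (a point): The narrow wooden spacer: plain wood, 56 mm (x) x 20 mm (y) x 18 mm high, about 18 g, loose. Its 20 mm go along the row, its 56 mm across the bed. The point is its centre, half-way up (9 mm); z up.
- bottle (a point): Bystander, not to be moved: flat clear solvent bottle with a black cap, standing, 31 x 57 x 138 mm; the point is at its centre, 69 mm up.
- measure (a point): Bystander, not to be moved: round yellow tape measure lying flat, 64 x 72 x 25 mm; the point is at its middle, 12.5 mm up.
- snips (a point): Bystander, not to be moved: small side cutters with black handles lying flat, 46 x 125 x 12 mm; the point is at their middle, 6 mm up.
- pen (a point): Bystander, not to be moved: silver ball pen lying flat, 9 x 128 x 11 mm; the point is at its middle, 5 mm up.
Mind the look-alikes: they are no part of the job. What is shaped like the part that bears wide but red or turquoise is not meant.

How it is judged:
At the end, for the whole second after the job is handed in: Stop, wide spacer, base, narrow spacer, jaw in that order: each within 6 mm of its place along the closed row and 9 mm across, flat, square to 0.1 rad; jaw over 0.040 (gaps under 4 mm in all); die flat on the base within 8 mm across, 10 mm along, 0.15 rad; all at rest (y of wide in the frame of holder_bed between 0.065 and 0.077 m and x of wide in the frame of holder_bed between -0.009 and 0.009 m and z of wide in the frame of holder_bed between 0.006 and 0.012 m and angle between the x axis of each of wide, base, narrow and the x axis of holder_bed, either way round below 0.1 rad and angle between each of wide, base, narrow, die's own z axis and vertical below 0.08 rad and y of base in the frame of holder_bed between 0.004 and 0.016 m and x of base in the frame of holder_bed between -0.009 and 0.009 m and z of base in the frame of holder_bed between 0.006 and 0.012 m and y of narrow in the frame of holder_bed between -0.045 and -0.033 m and x of narrow in the frame of holder_bed between -0.009 and 0.009 m and z of narrow in the frame of holder_bed between 0.006 and 0.012 m and x of die in the frame of base between -0.008 and 0.008 m and y of die in the frame of base between -0.01 and 0.01 m and z of die in the frame of base between 0.01025 and 0.01425 m and angle between the x axis of die and the x axis of base, either way round below 0.15 rad and value of joint jaw above 0.04 m and linear speed of each of base_block, die_plate, wide_furniture, narrow_furniture below 0.01 m/s); the robot touches nothing.
It fails at once if the solvent bottle is knocked over or shifted by more than 20 mm (angle between bottle's own z axis and vertical above 0.4 rad or distance of bottle from where it was at the start of the episode above 0.02 m).
It fails at once if the tape measure is shifted by more than 20 mm (distance of measure from where it was at the start of the episode above 0.02 m).
It fails at once if the side cutters are shifted by more than 20 mm (distance of snips from where it was at the start of the episode above 0.02 m).
It fails at once if the ball pen is shifted by more than 20 mm (distance of pen from where it was at the start of the episode above 0.02 m).
It also fails if it takes over 99 s, if anything falls off the work surface, if the arm or the gripper's body presses on something with over 40 N, if the wrist force passes 120 N, or if a joint passes its speed limit or range.

## Working session

There is one attempt and no reset: what is moved stays moved. The work goes in short steps, Python scripts to look and compute and a shell command to move; the robot and the scene stay as the last step left them, time stands still between calls to the robot, and variables do not carry over. Pictures are saved under pics/ and viewed, at most 17 in all, crops included, and the job is handed in when it is done.

```bash
ls; mkdir -p pics; python3 - <<'E'
from rig import env, optics, spotter
import cv2
print(env.state())
for c in ("scene","top"):
    im=optics.snapshot(c); cv2.imwrite(f"pics/{c}0.png",im[:,:,::-1])
    p=optics.camera_params(c); print(c,p)
    for l in ["holder_bed","jaw","base","die","wide","narrow","bottle","measure","snips","pen"]:
        print(l,[([round(v) for v in d["at"]],round(d["confidence"],2)) for d in spotter.pinpoint(l,c)][:4])
E
```

```text
pics
{'clock': 0.0, 'q': array([ 1.09638805e+00,  1.24532708e-01,  1.65168418e+00,  1.85135960e-05,
        1.36750146e+00, -8.25769931e-02]), 'joint_velocities': array([-0.00200111,  0.00162042, -0.00068114, -0.00119408,  0.00110345,
       -0.00042362]), 'joint_efforts': array([ 5.61250927e-04, -4.23625875e+01, -3.65449691e+01,  5.78940740e-05,
        6.94005430e-03,  5.54063845e-06]), 'tcp_pos': array([0.24802108, 0.60032137, 0.30262898]), 'tool_rot': array([ 1.94666477e-01,  9.80868917e-01, -1.01940155e-03, -3.00897788e-04]), 'force': array([ 0.27735563, -0.72662093, -0.07991117]), 'ft_torque': array([-0.00390584, -0.03601719, -0.01304433]), 'gripper_force': 0.0, 'gripper_width': 0.998365338231704}
scene {'fx': 482.85210472521123, 'fy': 482.85210472521123, 'cx': 322.7325175730909, 'cy': 197.0631802120036, 'cam_to_world': array([[ 0.6609832 , -0.47315885,  0.5824276 , -0.37129097],
       [-0.7501577 , -0.39689164,  0.52890496, -0.80472107],
       [-0.01909542, -0.78650984, -0.61728246,  0.98274191],
       [ 0.        ,  0.        ,  0.        ,  1.        ]])}
holder_bed [([337, 199], 0.62)]Traceback (most recent call last):
  File "<stdin>", line 8, in <module>
ValueError: it knows: base, bottle, die, holder_bed, measure, narrow, pen, snips, wide
```

```bash
cat > h.py <<'E'
from rig import env, optics, spotter
import cv2, numpy as np
def ray(c,px):
    p=optics.camera_params(c);T=p["cam_to_world"]
    d=T[:3,:3]@np.array([(px[0]-p["cx"])/p["fx"],(px[1]-p["cy"])/p["fy"],1]);return T[:3,3],d
def at(c,px,z):
    o,d=ray(c,px);return (o+d*(z-o[2])/d[2])[:2]
def proj(c,X):
    p=optics.camera_params(c);T=p["cam_to_world"]
    v=(np.atleast_2d(X)-T[:3,3])@T[:3,:3];return np.c_[v[:,0]/v[:,2]*p["fx"]+p["cx"],v[:,1]/v[:,2]*p["fy"]+p["cy"]]
def snap(c,name,box=None,s=1):
    im=optics.snapshot(c)[:,:,::-1].copy();o=im
    if box: o=im[box[1]:box[3],box[0]:box[2]]
    cv2.imwrite(f"pics/{name}.png",cv2.resize(o,None,fx=s,fy=s,interpolation=cv2.INTER_CUBIC));return im
E
python3 - <<'E'
from h import *
Z=dict(holder_bed=.008,base=.009,die=.003,wide=.009,narrow=.009,bottle=.069,measure=.0125,snips=.006,pen=.005)
print(optics.camera_params("top"))
for c in ("scene","top"):
    snap(c,c+"0")
    for l in Z:
        print(c,l,[([round(v) for v in d["at"]],round(d["confidence"],2),at(c,d["at"],Z[l]).round(3)) for d in spotter.pinpoint(l,c)][:4])
E
```

```text
{'fx': 457.2823015094152, 'fy': 457.2823015094152, 'cx': 317.8997017040705, 'cy': 201.71273570593382, 'cam_to_world': array([[-1.72876176e-02, -9.92602578e-01,  1.20171793e-01,
         3.44032193e-01],
       [-9.99820309e-01,  1.62268756e-02, -9.79990861e-03,
        -1.22719805e-04],
       [ 7.77740183e-03, -1.20319616e-01, -9.92704741e-01,
         1.36660073e+00],
       [ 0.00000000e+00,  0.00000000e+00,  0.00000000e+00,
         1.00000000e+00]])}
scene holder_bed [([340, 203], 0.72, array([ 0.56 , -0.031]))]
scene base [([259, 183], 0.85, array([0.465, 0.247]))]
scene die [([278, 163], 0.42, array([0.599, 0.289]))]
scene wide [([320, 271], 0.87, array([ 0.296, -0.182])), ([291, 222], 0.83, array([0.391, 0.023])), ([411, 234], 0.62, array([ 0.585, -0.288])), ([410, 207], 0.62, array([ 0.685, -0.216]))]
scene narrow [([379, 253], 0.74, array([ 0.458, -0.263]))]
scene bottle [([450, 249], 0.62, array([ 0.54 , -0.432]))]
scene measure [([264, 206], 0.76, array([0.389, 0.142]))]
scene snips [([233, 162], 0.51, array([0.496, 0.42 ]))]
scene pen [([319, 246], 0.57, array([ 0.371, -0.112]))]
top holder_bed [([317, 182], 0.82, array([ 0.569, -0.012])), ([182, 212], 0.63, array([0.484, 0.391]))]
top base [([229, 215], 0.83, array([0.472, 0.252]))]
top die [([226, 175], 0.66, array([0.595, 0.264]))]
top wide [([377, 272], 0.81, array([ 0.298, -0.185])), ([304, 238], 0.78, array([0.402, 0.03 ])), ([382, 145], 0.68, array([ 0.679, -0.21 ])), ([255, 146], 0.59, array([0.681, 0.175]))]
top narrow [([402, 219], 0.57, array([ 0.453, -0.265]))]
top bottle [([462, 191], 0.74, array([ 0.526, -0.428]))]
top measure [([264, 243], 0.66, array([0.389, 0.147])), ([459, 191], 0.3, array([ 0.534, -0.436]))]
top snips [([180, 211], 0.71, array([0.488, 0.399]))]
top pen [([400, 220], 0.63, array([ 0.449, -0.257])), ([350, 243], 0.53, array([ 0.384, -0.105]))]
```

View pics/top0.png

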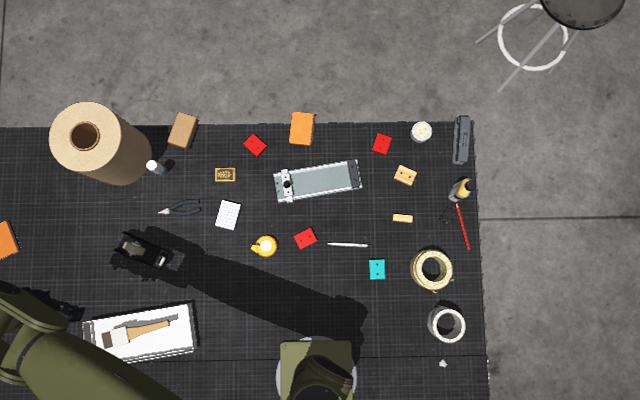

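View pics/scene0.png

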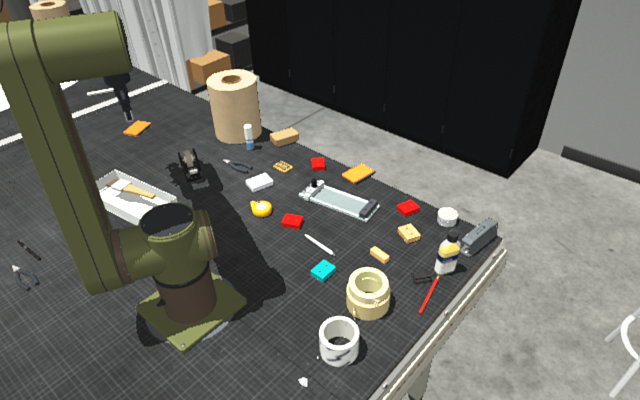

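The top view shows the arm at lower left and the holder at (317,182), its jaw end with the knob at (287,183) and its stop at about (353,175). 

The wide-shaped candidates are:
- red at (255,146), (382,145) and (305,238)
- turquoise at (377,269)
- plain wood with two dark plugs at top (405,175), scene (409,233)

Only the wood one fits. I'll confirm it in an enlarged crop.

```bash
python3 - <<'E'
from h import *
a=snap("top","t1",(265,150,425,230),5); b=snap("scene","s1",(290,170,450,270),5)
E
```

```text
(no output)
```

View pics/t1.png

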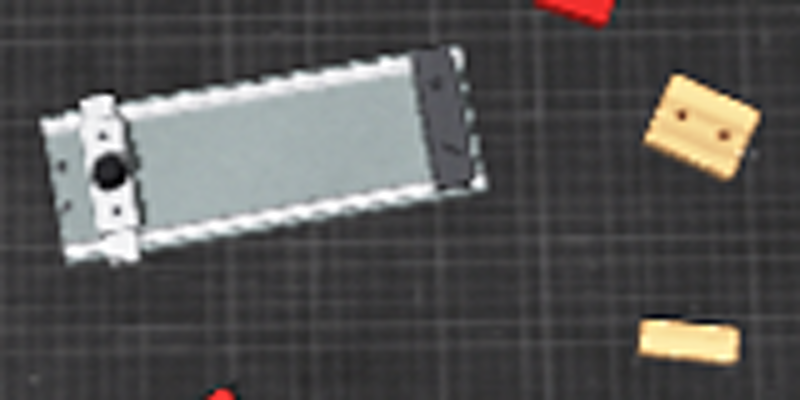

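View pics/s1.png

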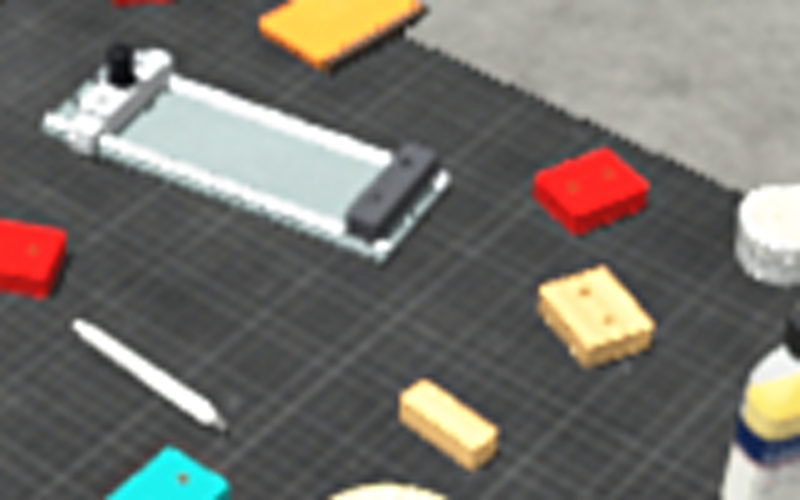

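The crops confirm it: wide is the plain wood piece with two dark plugs at top (405,175), and narrow is at (403,218). The stop is the dark bar at the right end of the holder, and the jaw with its knob is at the left. Next I fit the poses.

```bash
cat > fit.py <<'E'
from h import *
from scipy.optimize import minimize
COL=dict(wood=lambda h,s,v:(h>8)&(h<30)&(s>70)&(v>110),white=lambda h,s,v:(v>150)&(s<60),brass=lambda h,s,v:(h>8)&(h<32)&(s>70)&(v>70))
def mask(c,im,ctr,col,r):
    hsv=cv2.cvtColor(im,cv2.COLOR_BGR2HSV);m=COL[col](*cv2.split(hsv)).astype(np.uint8)
    m=cv2.morphologyEx(m,cv2.MORPH_CLOSE,np.ones((5,5),np.uint8)) if col!="wood" else m
    w=np.zeros_like(m);cv2.circle(w,tuple(int(v) for v in ctr),r,1,-1);m=m*w
    n,l,st,_=cv2.connectedComponentsWithStats(m);k=1+st[1:,4].argmax();return (l==k).astype(np.uint8)
def fit(dim,xy,col,z0=0,cams=("scene","top"),r=25,ims=None):
    S=4;M={}
    for c in cams:
        im=(ims or {}).get(c);im=optics.snapshot(c)[:,:,::-1].copy() if im is None else im
        M[c]=cv2.resize(mask(c,im,proj(c,[*xy,z0+dim[2]/2])[0],col,r).astype(np.float32),None,fx=S,fy=S,interpolation=cv2.INTER_LINEAR)
    B=np.array([[i,j,k] for i in(-.5,.5) for j in(-.5,.5) for k in(0,1)])*dim
    def cost(p,q=cams):
        R=np.array([[np.cos(p[2]),-np.sin(p[2])],[np.sin(p[2]),np.cos(p[2])]]);t=0
        X=np.c_[B[:,:2]@R.T+p[:2]/1000,B[:,2]+z0]
        for c in q:
            h=cv2.convexHull(((proj(c,X)+.5)*S-.5).astype(np.float32));a=np.zeros(M[c].shape,np.float32)
            cv2.fillConvexPoly(a,np.round(h*16).astype(np.int32),1,shift=4);t+=1-np.minimum(a,M[c]).sum()/np.maximum(a,M[c]).sum()
        return t/len(q)
    def go(q):
        best=min((minimize(cost,[xy[0]*1000,xy[1]*1000,th],args=(q,),method="Nelder-Mead",options=dict(initial_simplex=np.array([[0,0,0],[12,0,0],[0,12,0],[0,0,.3]])+[xy[0]*1000,xy[1]*1000,th])) for th in np.arange(0,3.1,.52)),key=lambda r:r.fun)
        return best.x.round(3),round(best.fun,3)
    return {("both" if len(q)>1 else q[0]):go(q) for q in ([cams]+[(c,) for c in cams] if len(cams)>1 else [cams])}
E
python3 - <<'E'
from fit import *
ims={c:optics.snapshot(c)[:,:,::-1].copy() for c in("scene","top")}
for n,d,xy,col in [("wide",(.056,.044,.018),(.587,-.279),"wood"),("narrow",(.056,.020,.018),(.456,-.265),"wood"),("base",(.056,.078,.018),(.468,.25),"white"),("die",(.042,.060,.0074),(.597,.265),"brass")]:
    print(n,fit(np.array(d),xy,col,ims=ims))
P=np.array([[42,120],[67,263],[487,185],[460,47]])/5+[265,150]-.4
W=np.array([at("top",p,.009) for p in P]);print(W.round(4),W.mean(0), np.linalg.norm(W-np.roll(W,1,0),axis=1))
sf=np.array([[413,55],[437,190]])/5+[265,150]-.4;print("stop far/near face top?",[at("top",p,.028).round(4) for p in sf])
s=np.array([[383,260],[450,180],[43,125]])/5+[290,170]-.4;print("scene",[at("scene",p,.008).round(4) for p in s])
k=at("top",np.array([109,170])/5+[265,150]-.4,.055);k2=at("scene",np.array([121,52])/5+[290,170]-.4,.055);print("knob",k,k2)
E
```

```text
wide {'both': (array([ 584.76 , -278.133,    1.13 ]), np.float64(0.172)), 'scene': (array([ 582.68 , -279.059,    1.134]), np.float64(0.234)), 'top': (array([ 585.577, -277.487,    1.13 ]), np.float64(0.079))}Traceback (most recent call last):
  File "<stdin>", line 4, in <module>
  File "fit.py", line 25, in fit
    return {("both" if len(q)>1 else q[0]):go(q) for q in ([cams]+[(c,) for c in cams] if len(cams)>1 else [cams])}
                                           ~~^^^
  File "fit.py", line 23, in go
    best=min((minimize(cost,[xy[0]*1000,xy[1]*1000,th],args=(q,),method="Nelder-Mead",options=dict(initial_simplex=np.array([[0,0,0],[12,0,0],[0,12,0],[0,0,.3]])+[xy[0]*1000,xy[1]*1000,th])) for th in np.arange(0,3.1,.52)),key=lambda r:r.fun)
  File "fit.py", line 23, in <genexpr>
    best=min((minimize(cost,[xy[0]*1000,xy[1]*1000,th],args=(q,),method="Nelder-Mead",options=dict(initial_simplex=np.array([[0,0,0],[12,0,0],[0,12,0],[0,0,.3]])+[xy[0]*1000,xy[1]*1000,th])) for th in np.arange(0,3.1,.52)),key=lambda r:r.fun)
              ~~~~~~~~^^^^^^^^^^^^^^^^^^^^^^^^^^^^^^^^^^^^^^^^^^^^^^^^^^^^^^^^^^^^^^^^^^^^^^^^^^^^^^^^^^^^^^^^^^^^^^^^^^^^^^^^^^^^^^^^^^^^^^^^^^^^^^^^^^^^^^^^^^^^^^^^^^^^^^^^^^^^^^^^^^^^^^^^
    res = _minimize_neldermead(fun, x0, args, callback, bounds=bounds,
                               **options)
    fxc = func(xc)
    fx = function(np.copy(x), *(wrapper_args + args))
  File "fit.py", line 19, in cost
    h=cv2.convexHull(((proj(c,X)+.5)*S-.5).astype(np.float32));a=np.zeros(M[c].shape,np.float32)
                       ~~~~^^^^^
  File "h.py", line 9, in proj
    p=optics.camera_params(c);T=p["cam_to_world"]
ValueError: time passes only in moves, steps and waits
```

```bash
cat > rect.py <<'E'
from h import *
C=np.array([.5733,-.0135]);th=-1.4063
ey=np.array([np.cos(th),np.sin(th)]);ex=np.array([ey[1],-ey[0]])
out=[]
for c in("top","scene"):
    im=optics.snapshot(c)[:,:,::-1].copy()
    for z in((.011,.028) if c=="top" else (.011,)):
        u,v=np.meshgrid(np.arange(-160,160,1)/1000,np.arange(-70,70,1)/1000)
        X=C+u[...,None]*ey+v[...,None]*ex
        q=proj(c,np.c_[X.reshape(-1,2),np.full(u.size,z)]).reshape(*u.shape,2).astype(np.float32)
        r=cv2.remap(im,q[...,0],q[...,1],cv2.INTER_CUBIC);out.append(cv2.resize(r,None,fx=2.5,fy=1.4*1.0))
        if z==.011:
            g=cv2.cvtColor(r,cv2.COLOR_BGR2GRAY)
            for a in(-60,0,60): print(c,a,"x=-55..-25",g[15:45,160+a-15:160+a+15].mean(1).astype(int).tolist(),"x=25..55",g[95:125,160+a-15:160+a+15].mean(1).astype(int).tolist())
cv2.imwrite("pics/rect.png",np.vstack(out))
E
python3 rect.py
```

```text
top -60 x=-55..-25 [54, 54, 53, 53, 51, 46, 42, 48, 69, 100, 136, 170, 200, 224, 240, 246, 243, 237, 231, 223, 211, 198, 186, 176, 171, 169, 169, 169, 170, 171] x=25..55 [175, 176, 176, 176, 175, 173, 169, 165, 169, 184, 206, 229, 245, 250, 244, 232, 218, 202, 181, 153, 121, 91, 72, 59, 52, 49, 49, 50, 51, 52]
top 0 x=-55..-25 [60, 59, 59, 58, 56, 52, 48, 50, 63, 84, 109, 137, 168, 201, 228, 242, 244, 238, 231, 224, 215, 204, 193, 184, 177, 174, 172, 172, 172, 173] x=25..55 [173, 173, 174, 173, 172, 169, 166, 164, 167, 180, 202, 225, 242, 247, 241, 225, 207, 190, 173, 150, 121, 94, 72, 59, 52, 50, 52, 57, 63, 66]
top 60 x=-55..-25 [52, 52, 52, 53, 53, 50, 45, 44, 54, 73, 100, 131, 166, 200, 229, 244, 247, 242, 237, 232, 223, 210, 196, 184, 175, 171, 170, 170, 170, 171] x=25..55 [171, 171, 171, 171, 170, 169, 166, 162, 165, 178, 199, 224, 243, 249, 246, 232, 213, 196, 177, 155, 127, 98, 76, 64, 58, 55, 57, 59, 60, 60]
scene -60 x=-55..-25 [79, 78, 77, 75, 73, 70, 68, 66, 66, 68, 74, 85, 102, 125, 152, 180, 206, 227, 243, 251, 254, 254, 254, 253, 251, 249, 245, 239, 231, 223] x=25..55 [201, 200, 200, 199, 199, 198, 199, 200, 202, 206, 213, 221, 229, 237, 244, 249, 252, 254, 254, 253, 251, 244, 235, 224, 213, 204, 195, 187, 177, 165]
scene 0 x=-55..-25 [84, 82, 80, 78, 75, 73, 71, 70, 69, 71, 78, 89, 107, 130, 156, 183, 208, 229, 243, 251, 254, 254, 255, 255, 255, 254, 253, 250, 247, 242] x=25..55 [211, 211, 210, 210, 209, 209, 209, 209, 210, 212, 216, 221, 228, 235, 241, 246, 250, 252, 253, 252, 249, 242, 233, 221, 210, 200, 192, 185, 177, 167]
scene 60 x=-55..-25 [80, 79, 79, 78, 78, 76, 75, 72, 71, 70, 74, 83, 98, 121, 149, 179, 207, 229, 244, 252, 254, 254, 255, 255, 255, 255, 254, 253, 250, 246] x=25..55 [209, 208, 208, 208, 207, 207, 207, 207, 209, 212, 217, 224, 230, 238, 244, 249, 253, 254, 254, 254, 252, 248, 239, 225, 210, 195, 182, 172, 164, 155]
```

View pics/rect.png

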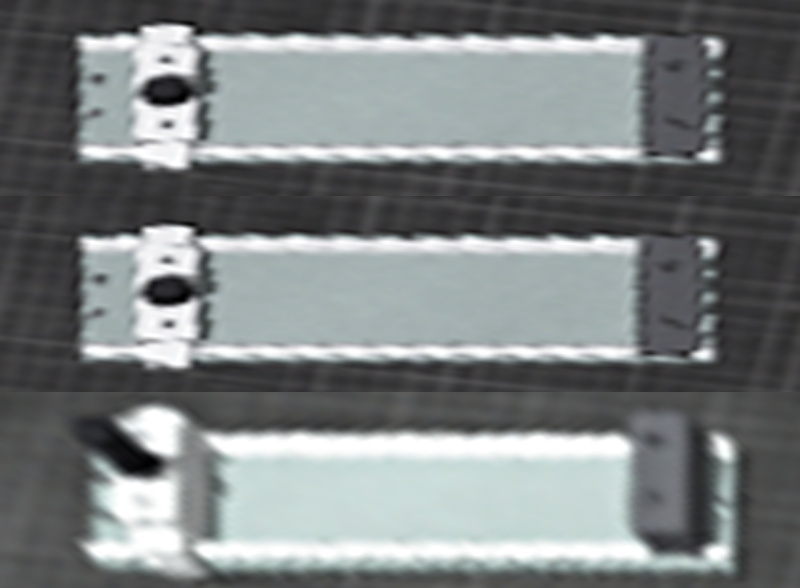

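```bash
cat > go.py <<'E'
import sys,json,numpy as np
from rig import env
from scipy.spatial.transform import Rotation as R
# go.py n x y z phi : suggests n equal rows
n=int(sys.argv[1]);x,y,z,phi=map(float,sys.argv[2:6])
s=env.state();M=R.from_quat(s["tool_rot"]).as_matrix();p=np.array(s["tcp_pos"])
f=np.arctan2(M[1,1],M[0,1]);t=-((phi-f+np.pi/2)%np.pi-np.pi/2)
print("t",round(s["clock"],2),"phi",f.round(3),"tilt",M[:2,2].round(3),"d",(np.array([x,y,z])-p).round(4),"turn",t.round(3))
d=(np.array([x,y,z])-p)*1000/n
for i in range(n):
    print([(M.T@d).round(1).tolist(),[0,0,round(t/n,3)]]);M=M@R.from_rotvec([0,0,t/n]).as_matrix()
E
python3 go.py 6 .473 .256 .15 1.31
```

```text
t 1.5 phi 1.179 tilt [-0. -0.] d [ 0.2248 -0.3447 -0.1539] turn -0.131
[[-56.6, -38.8, 25.7], [0, 0, np.float64(-0.022)]]
[[-55.7, -40.0, 25.7], [0, 0, np.float64(-0.022)]]
[[-54.8, -41.2, 25.7], [0, 0, np.float64(-0.022)]]
[[-53.9, -42.4, 25.7], [0, 0, np.float64(-0.022)]]
[[-53.0, -43.6, 25.7], [0, 0, np.float64(-0.022)]]
[[-52.0, -44.7, 25.7], [0, 0, np.float64(-0.022)]]
```

```bash
sed -i 's/round(t\/n,3)/float(round(t\/n,3))/' go.py
python3 -m jog '[[[-42,-29,19],[0,0,-0.016],1],[[-42,-30,19],[0,0,-0.016],1],[[-41.5,-30,19],[0,0,-0.016],1],[[-41,-31,19],[0,0,-0.016],1],[[-40.5,-32,19],[0,0,-0.016],1],[[-40,-32,19],[0,0,-0.017],1],[[-39.5,-33,19],[0,0,-0.017],1],[[-39,-33.5,19],[0,0,-0.017],1],[[0,0,0],[0,0,0],1]]' 60; python3 go.py 2 .473 .256 .075 1.31
```

```text
clock: 2.62
tcp_pos: [0.4739, 0.254, 0.1503]
tool_rot: [0.132, 0.991, -0.001, -0.001]
force: [0.1, 0.9, -0.6]
gripper_width: 0.997
gripper_force: 0.0
t 2.62 phi 1.305 tilt [-0.003 -0.002] d [-0.0009  0.002  -0.0753] turn -0.005
[[0.6, 0.9, 37.6], [0, 0, -0.002]]
[[0.6, 0.9, 37.6], [0, 0, -0.002]]
```

```bash
python3 -m jog '[[[0.5,1,38],[0,0,-0.002],1],[[0.5,1,38],[0,0,-0.002],1],[[0,0,0],[0,0,0],1],[[0,0,0],[0,0,0],-1],[[0,0,0],[0,0,0],-1],[[0,0,0],[0,0,0],-1],[[0,0,0],[0,0,0],-1],[[0,0,0],[0,0,0],-1]]' 60; python3 -c "
from h import *
snap('scene','g1',(210,130,310,210),8)"
```

```text
clock: 3.62
tcp_pos: [0.4746, 0.2599, 0.0788]
tool_rot: [0.128, 0.992, 0.001, 0.002]
force: [-1.3, 0.6, 7.0]
gripper_width: 0.632
gripper_force: 64.3
```

View pics/g1.png

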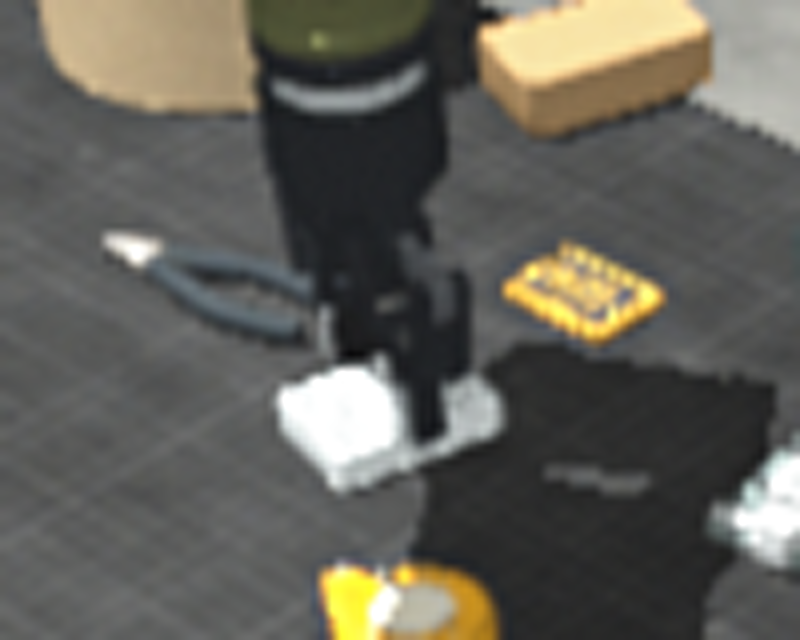

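The base is centred between the fingers, at about (415,410) in the crop. The force is +7 N upward, so the tips are touching the table. I'll regrip 11 mm higher.

```bash
python3 -m jog '[[[0,0,0],[0,0,0],0.6],[[0,0,0],[0,0,0],0.6],[[0,0,-11],[0,0,0],0.6],[[0,0,0],[0,0,0],0.6]]' 60;python3 go.py 1 .473 .256 .085 1.31;  python3 -m jog '[[[0,0,0],[0,0,0],-1],[[0,0,0],[0,0,0],-1],[[0,0,0],[0,0,0],-1],[[0,0,0],[0,0,0],-1]]' 60
```

```text
clock: 4.18
tcp_pos: [0.4736, 0.2594, 0.0882]
tool_rot: [0.128, 0.992, 0.001, 0.001]
force: [0.3, -0.1, -0.0]
gripper_width: 0.8
gripper_force: 0.0
t 4.17 phi 1.314 tilt [0.002 0.001] d [-0.0006 -0.0034 -0.0032] turn 0.004
[[-0.3, -3.4, 3.2], [0, 0, 0.004]]
clock: 4.68
tcp_pos: [0.4757, 0.2598, 0.0906]
tool_rot: [0.128, 0.992, 0.001, 0.003]
force: [-0.6, -3.0, 14.4]
gripper_width: -0.002
gripper_force: 7.5
```

Shut width at z 0.0906 means the fingers slid over the top and closed on it. So the 73 mm is the shut length, and about 69 mm holds at 56 mm opening. The earlier grip height was right, so I go back down.

```bash
python3 -m jog '[[[0,0,-6],[0,0,0],1],[[0,0,0],[0,0,0],1],[[0,0,0],[0,0,0],1],[[0,0,0],[0,0,0],1],[[0,-3.5,10],[0,0,0],1],[[0,0,9],[0,0,0],1],[[0,0,0],[0,0,0],1],[[0,0,0],[0,0,0],1]]' 60;  python3 go.py 1 .473 .256 .075 1.31;python3 -c "
from fit import *
print(fit(np.array((.056,.078,.018)),(.473,.257),'white',cams=('top',)))"; python3 -m jog '[[[0,0,0],[0,0,0],-1],[[0,0,0],[0,0,0],-1],[[0,0,0],[0,0,0],-1],[[0,0,0],[0,0,0],-1]]' 60; python3 -m jog '[[[0,0,-25],[0,0,0],-1],[[0,0,-30],[0,0,0],-1],[[0,0,0],[0,0,0],-1]]'; python3 go.py 10 .5735 -.020 .13 .1645
```

```text
clock: 5.68
tcp_pos: [0.4719, 0.2556, 0.0737]
tool_rot: [0.128, 0.992, -0.0, -0.0]
force: [-0.7, -0.1, -0.5]
gripper_width: 1.002
gripper_force: 0.0
t 5.67 phi 1.314 tilt [-0. -0.] d [0.0011 0.0004 0.0013] turn 0.004
[[-1.0, 0.6, -1.3], [0, 0, 0.004]]
{'top': (array([506.588, 217.099,   2.593]), np.float64(0.992))}
clock: 6.22
tcp_pos: [0.4729, 0.2561, 0.0752]
tool_rot: [0.128, 0.992, 0.001, 0.001]
force: [0.4, 0.4, 6.0]
gripper_width: 0.634
gripper_force: 65.9
clock: 6.6
tcp_pos: [0.473, 0.256, 0.1306]
tool_rot: [0.128, 0.992, 0.001, 0.002]
force: [0.0, 0.7, -2.0]
gripper_width: 0.634
gripper_force: 65.1
t 6.6 phi 1.314 tilt [0.004 0.001] d [ 0.1005 -0.276  -0.0006] turn 1.15
[[-16.7, -24.1, 0.1], [0, 0, 0.115]]
[[-19.4, -22.1, 0.1], [0, 0, 0.115]]
[[-21.8, -19.7, 0.1], [0, 0, 0.115]]
[[-23.9, -17.1, 0.1], [0, 0, 0.115]]
[[-25.7, -14.2, 0.1], [0, 0, 0.115]]
[[-27.2, -11.2, 0.1], [0, 0, 0.115]]
[[-28.3, -8.0, 0.1], [0, 0, 0.115]]
[[-29.0, -4.7, 0.1], [0, 0, 0.115]]
[[-29.3, -1.3, 0.1], [0, 0, 0.115]]
[[-29.3, 2.0, 0.1], [0, 0, 0.115]]
```

```bash
python3 -m jog '[[[-16.7,-24,-30],[0,0,0.115],-1],[[-19.4,-22,0],[0,0,0.115],-1],[[-21.8,-19.7,0],[0,0,0.115],-1],[[-24,-17,0],[0,0,0.115],-1],[[-25.7,-14.2,0],[0,0,0.115],-1],[[-27.2,-11.2,0],[0,0,0.115],-1],[[-28.3,-8,0],[0,0,0.115],-1],[[-29,-4.7,0],[0,0,0.115],-1],[[-29.3,-1.3,0],[0,0,0.115],-1],[[-29.3,2,0],[0,0,0.115],-1],[[0,0,0],[0,0,0],-1]]'; python3 go.py 2 .5735 -.020 .095 .1645; python3 -c "
from h import *
snap('top','g2',(260,140,380,230),6)"
```

```text
clock: 7.98
tcp_pos: [0.5719, -0.0217, 0.1566]
tool_rot: [0.648, 0.762, -0.001, -0.001]
force: [0.1, 0.3, -2.6]
gripper_width: 0.638
gripper_force: 65.1
t 7.97 phi 0.162 tilt [-0.003  0.   ] d [ 0.0016  0.0017 -0.0616] turn -0.003
[[0.7, 1.0, 30.8], [0, 0, -0.001]]
[[0.7, 1.0, 30.8], [0, 0, -0.001]]
```

View pics/g2.png

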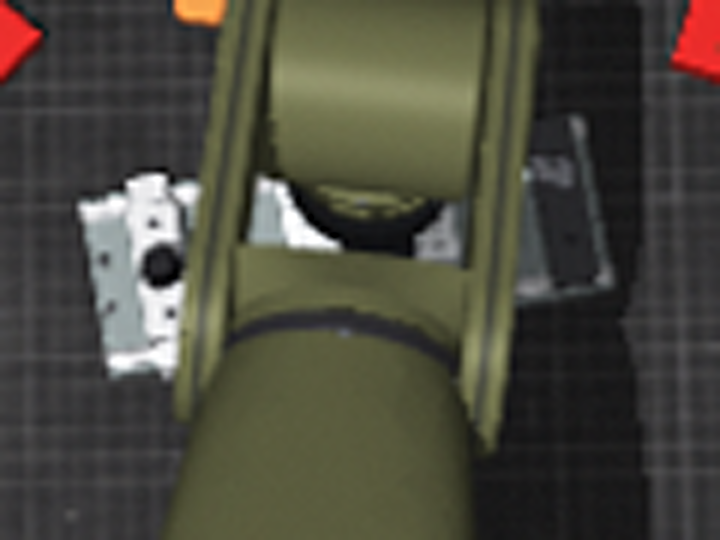

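The arm hides most of the base, but it sits mid-row between the jaw and the stop. Lowering it now.

```bash
python3 -m jog '[[[0.7,1,31],[0,0,0],-1],[[0.7,1,31],[0,0,0],-1],[[0,0,0],[0,0,0],-1],[[0,0,10],[0,0,0],-1],[[0,0,0],[0,0,0],-1]]'; python3 -c "
from h import *
snap('scene','g3',(290,150,410,240),6)"; python3 go.py 1 .5735 -.020 .0842 .1645
```

```text
clock: 8.65
tcp_pos: [0.5743, -0.0183, 0.0871]
tool_rot: [0.647, 0.763, 0.0, 0.0]
force: [0.4, 0.5, -2.6]
gripper_width: 0.633
gripper_force: 65.0
t 8.7 phi 0.164 tilt [ 0.001 -0.   ] d [-0.0011 -0.0016 -0.0034] turn -0.0
[[-1.4, -1.3, 3.4], [0, 0, -0.0]]
```

View pics/g3.png

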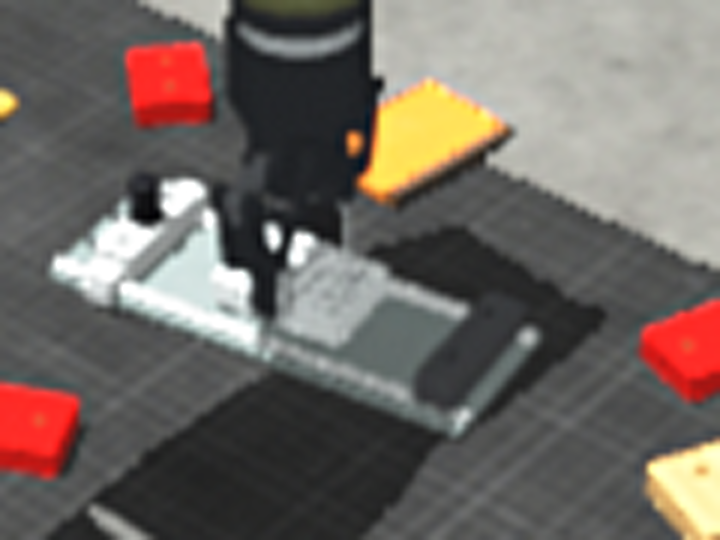

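```bash
python3 -m jog '[[[0,0,3],[0,0,0],-1],[[0,0,0],[0,0,0],-1],[[0,0,0],[0,0,0],1],[[0,0,0],[0,0,0],1],[[0,0,0],[0,0,0],1],[[0,0,-40],[0,0,0],1],[[0,0,-45],[0,0,0],1]]'; python3 go.py 8 .5964 .2649 .10 .01
```

```text
clock: 9.57
tcp_pos: [0.5735, -0.0184, 0.1689]
tool_rot: [0.647, 0.763, -0.001, -0.001]
force: [1.4, 0.3, 0.2]
gripper_width: 1.003
gripper_force: 0.0
t 9.57 phi 0.164 tilt [-0.002  0.   ] d [ 0.0229  0.2833 -0.0689] turn 0.154
[[34.5, 8.6, 8.6], [0, 0, 0.019]]
[[34.6, 8.0, 8.6], [0, 0, 0.019]]
[[34.8, 7.3, 8.6], [0, 0, 0.019]]
[[34.9, 6.6, 8.6], [0, 0, 0.019]]
[[35.0, 5.9, 8.6], [0, 0, 0.019]]
[[35.1, 5.3, 8.6], [0, 0, 0.019]]
[[35.2, 4.6, 8.6], [0, 0, 0.019]]
[[35.3, 3.9, 8.6], [0, 0, 0.019]]
```

```bash
python3 -m jog '[[[34.5,8.6,0],[0,0,0.019],1],[[34.6,8,0],[0,0,0.019],1],[[34.8,7.3,0],[0,0,0.019],1],[[34.9,6.6,10],[0,0,0.019],1],[[35,5.9,14],[0,0,0.019],1],[[35.1,5.3,14],[0,0,0.019],1],[[35.2,4.6,14],[0,0,0.019],1],[[35.3,3.9,16],[0,0,0.019],1],[[0,0,0],[0,0,0],1]]' 40; python3 go.py 1 .5964 .2649 .0725 .01
python3 - <<'E'
from fit import *
ims={c:snap(c,"h_"+c,(270,150,390,230),6) for c in("scene","top")}
import json
r=fit(np.array((.056,.078,.018)),(.574,-.02),'white',z0=.008,ims=ims,r=18);print(r)
E
```

```text
clock: 10.7
tcp_pos: [0.5961, 0.2664, 0.0993]
tool_rot: [0.702, 0.712, -0.001, -0.001]
force: [-0.1, 0.0, 0.7]
gripper_width: 0.997
gripper_force: 0.0
t 10.7 phi 0.015 tilt [-0.002 -0.001] d [ 0.0003 -0.0015 -0.0268] turn 0.005
[[-1.5, 0.4, 26.8], [0, 0, 0.005]]
{'both': (array([ 5.69142e+02, -1.88670e+01,  2.16000e-01]), np.float64(0.424)), 'scene': (array([556.911, -35.662,   3.241]), np.float64(0.404)), 'top': (array([572.559, -14.471,   0.574]), np.float64(0.424))}
```

View pics/h_top.png

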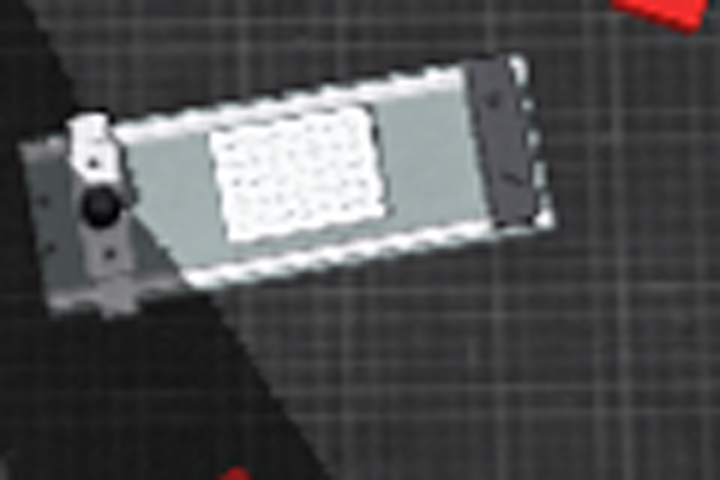

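```bash
python3 - <<'E'
from h import *
H0=np.array([.5729,-.0162]);th=-1.4063
ey=np.array([np.cos(th),np.sin(th)]);ex=np.array([ey[1],-ey[0]])
P=np.array([[210,130],[372,104],[384,216],[232,242],[469,68],[490,228]])/6+[270,150]-.42
for p,z in zip(P,[.026]*4+[.028]*2):
    w=at("top",p,z)-.0007-H0;print((w@ex*1e3).round(1),(w@ey*1e3).round(1))
E
python3 -m jog '[[[-1.5,0.4,14],[0,0,0.005],1],[[0,0,13],[0,0,0],1],[[0,0,0],[0,0,0],1],[[0,0,0],[0,0,0],-1],[[0,0,0],[0,0,0],-1],[[0,0,0],[0,0,0],-1],[[0,0,0],[0,0,0],-1],[[0,0,0],[0,0,0],-1]]' 40; python3 go.py 1 .5964 .2649 .0725 .01
```

```text
-31.0 -35.6
-29.4 45.9
27.0 41.3
26.3 -34.9
-38.3 96.5
42.6 91.6
clock: 11.8
tcp_pos: [0.598, 0.2634, 0.0749]
tool_rot: [0.705, 0.71, 0.001, 0.0]
force: [-1.1, -0.7, 4.9]
gripper_width: 0.468
gripper_force: 40.7
t 11.8 phi 0.007 tilt [0.001 0.   ] d [-0.0016  0.0015 -0.0024] turn -0.003
[[1.5, -1.6, 2.4], [0, 0, -0.003]]
```

```bash
python3 -m jog '[[[0,0,-30],[0,0,0],-1],[[0,0,-50],[0,0,0],-1],[[0,0,0],[0,0,0],-1]]'; python3 go.py 8 .5752 -.0213 .155 .1645
```

```text
clock: 12.18
tcp_pos: [0.5998, 0.2641, 0.1587]
tool_rot: [0.705, 0.71, 0.004, 0.002]
force: [0.1, -0.9, -0.8]
gripper_width: 0.467
gripper_force: 40.7
t 12.18 phi 0.007 tilt [0.008 0.003] d [-0.0246 -0.2854 -0.0037] turn -0.157
[[-35.7, -3.3, 0.3], [0, 0, -0.02]]
[[-35.6, -4.0, 0.3], [0, 0, -0.02]]
[[-35.5, -4.7, 0.3], [0, 0, -0.02]]
[[-35.4, -5.4, 0.3], [0, 0, -0.02]]
[[-35.3, -6.1, 0.3], [0, 0, -0.02]]
[[-35.2, -6.8, 0.3], [0, 0, -0.02]]
[[-35.0, -7.5, 0.3], [0, 0, -0.02]]
[[-34.9, -8.2, 0.3], [0, 0, -0.02]]
```

```bash
python3 -m jog '[[[-35.7,-3.3,0],[0,0,-0.02],-1],[[-35.6,-4,0],[0,0,-0.02],-1],[[-35.5,-4.7,0],[0,0,-0.02],-1],[[-35.4,-5.4,0],[0,0,-0.02],-1],[[-35.3,-6.1,0],[0,0,-0.02],-1],[[-35.2,-6.8,0],[0,0,-0.02],-1],[[-35,-7.5,0],[0,0,-0.02],-1],[[-35,-8,0],[0,0,-0.02],-1],[[0,0,0],[0,0,0],-1],[[0,0,0],[0,0,0],-1]]'; python3 go.py 2 .5752 -.0213 .106 .1645; python3 -c "
from h import *
snap('scene','g4',(290,150,410,240),6)"
```

```text
clock: 13.42
tcp_pos: [0.5728, -0.0221, 0.1526]
tool_rot: [0.646, 0.763, -0.0, -0.001]
force: [-1.0, -0.2, -2.0]
gripper_width: 0.468
gripper_force: 40.7
t 13.43 phi 0.167 tilt [-0.002  0.001] d [ 0.0024  0.0008 -0.0466] turn 0.002
[[0.2, 1.3, 23.3], [0, 0, 0.001]]
[[0.2, 1.3, 23.3], [0, 0, 0.001]]
```

View pics/g4.png

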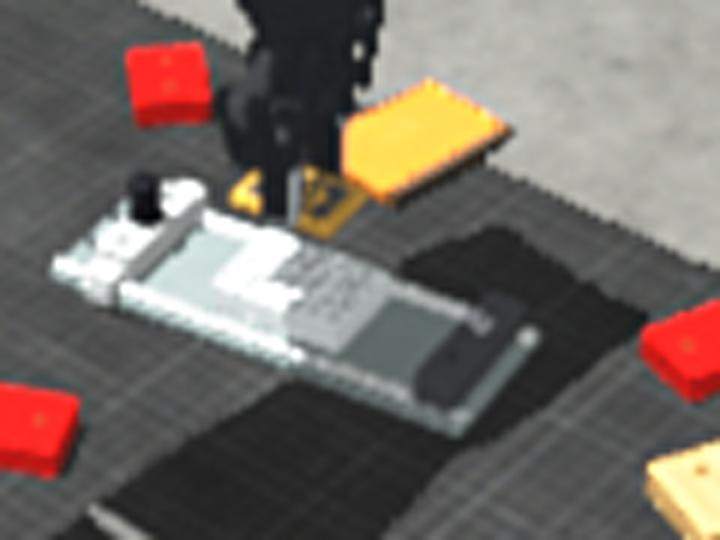

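The die is held level, with the front finger at (280,200) near the middle of its front edge from (232,205) to (318,238). Lowering onto the base.

```bash
python3 -m jog '[[[0.2,1.3,23],[0,0,0],-1],[[0,1,23],[0,0,0],-1],[[0,0,0],[0,0,0],-1],[[0,0,3],[0,0,0],-1],[[0,0,0],[0,0,0],-1]]'; python3 go.py 1 .5752 -.0213 .1015 .1645
```

```text
clock: 14.1
tcp_pos: [0.5763, -0.0216, 0.1058]
tool_rot: [0.645, 0.764, 0.0, 0.001]
force: [-0.4, -0.4, -2.1]
gripper_width: 0.467
gripper_force: 40.8
t 14.1 phi 0.167 tilt [ 0.001 -0.   ] d [-0.0011  0.0003 -0.0043] turn 0.003
[[0.5, -1.0, 4.3], [0, 0, 0.003]]
```

```bash
python3 -m jog '[[[0.5,-1,3.5],[0,0,0],-1],[[0,0,0],[0,0,0],-1],[[0,0,1],[0,0,0],-1],[[0,0,0],[0,0,0],-1]]'; python3 -m jog '[[[0,0,0],[0,0,0],-0.1],[[0,0,0],[0,0,0],0.3],[[0,0,0],[0,0,0],1],[[0,0,0],[0,0,0],1],[[0,0,-25],[0,0,0],1],[[0,0,-35],[0,0,0],1],[[0,0,0],[0,0,0],1]]'; python3 go.py 8 .5849 -.278 .15 1.135
```

```text
clock: 14.6
tcp_pos: [0.5748, -0.0216, 0.1009]
tool_rot: [0.646, 0.764, -0.0, -0.0]
force: [-2.2, -0.7, 1.3]
gripper_width: 0.466
gripper_force: 41.3
clock: 15.48
tcp_pos: [0.5768, -0.0218, 0.164]
tool_rot: [0.646, 0.764, 0.002, 0.003]
force: [0.5, -1.3, 0.7]
gripper_width: 1.001
gripper_force: 0.0
t 15.47 phi 0.167 tilt [ 0.007 -0.001] d [ 0.0081 -0.2562 -0.014 ] turn -0.968
[[-31.7, -4.3, 1.8], [0, 0, -0.121]]
[[-31.0, -8.1, 1.8], [0, 0, -0.121]]
[[-29.8, -11.8, 1.8], [0, 0, -0.121]]
[[-28.1, -15.3, 1.8], [0, 0, -0.121]]
[[-26.1, -18.6, 1.8], [0, 0, -0.121]]
[[-23.6, -21.6, 1.8], [0, 0, -0.121]]
[[-20.9, -24.3, 1.8], [0, 0, -0.121]]
[[-17.8, -26.7, 1.8], [0, 0, -0.121]]
```

```bash
python3 -m jog '[[[-31.7,-4.3,2],[0,0,-0.121],1],[[-31,-8,2],[0,0,-0.121],1],[[-29.8,-11.8,2],[0,0,-0.121],1],[[-28,-15.3,2],[0,0,-0.121],1],[[-26,-18.6,2],[0,0,-0.121],1],[[-23.6,-21.6,2],[0,0,-0.121],1],[[-20.9,-24.3,2],[0,0,-0.121],1],[[-17.8,-26.7,2],[0,0,-0.121],1],[[0,0,40],[0,0,0],1],[[0,0,0],[0,0,0],1]]' 40; python3 go.py 1 .5849 -.278 .074 1.135
```

```text
clock: 16.73
tcp_pos: [0.5798, -0.2762, 0.0994]
tool_rot: [0.217, 0.976, 0.001, -0.005]
force: [-0.1, 0.8, 0.5]
gripper_width: 0.997
gripper_force: 0.0
t 16.73 phi 1.134 tilt [-0.008  0.005] d [ 0.0051 -0.0018 -0.0254] turn -0.001
[[-5.6, 0.5, 25.3], [0, 0, -0.001]]
```

```bash
python3 -m jog '[[[-5.5,0.5,10],[0,0,0],1],[[0,0,12],[0,0,0],1],[[0,0,0],[0,0,0],1],[[0,0,0],[0,0,0],1]]' 40; python3 go.py 1 .5849 -.278 .074 1.135
```

```text
clock: 17.23
tcp_pos: [0.5883, -0.2793, 0.0829]
tool_rot: [0.216, 0.976, -0.0, 0.0]
force: [0.1, -0.1, 0.7]
gripper_width: 0.999
gripper_force: 0.0
t 17.23 phi 1.135 tilt [ 0.001 -0.   ] d [-0.0034  0.0013 -0.0089] turn 0.0
[[3.6, -0.3, 8.9], [0, 0, 0.0]]
```

```bash
python3 -m jog '[[[3.5,-0.3,9],[0,0,0],1],[[0,0,0],[0,0,0],1],[[0,0,0],[0,0,0],1],[[0,0,0],[0,0,0],-1],[[0,0,0],[0,0,0],-1],[[0,0,0],[0,0,0],-1],[[0,0,0],[0,0,0],-1],[[0,0,0],[0,0,0],-1]]' 40; python3 go.py 1 .5849 -.278 .074 1.135;  python3 -m jog '[[[0,0,-30],[0,0,0],-1],[[0,0,-50],[0,0,0],-1],[[0,0,0],[0,0,0],-1],[[0,0,0],[0,0,0],-1]]'; python3 go.py 8 .5842 -.0843 .155 .1645
```

```text
clock: 18.23
tcp_pos: [0.5851, -0.2784, 0.074]
tool_rot: [0.216, 0.976, -0.0, 0.001]
force: [-0.1, 0.3, 2.3]
gripper_width: 0.643
gripper_force: 43.5
t 18.23 phi 1.135 tilt [ 0.001 -0.001] d [-0.0002  0.0004  0.    ] turn 0.0
[[0.3, 0.3, -0.0], [0, 0, 0.0]]
clock: 18.73
tcp_pos: [0.5842, -0.2779, 0.1527]
tool_rot: [0.216, 0.976, 0.0, -0.001]
force: [-0.5, 0.2, -0.7]
gripper_width: 0.644
gripper_force: 43.1
t 18.73 phi 1.135 tilt [-0.001  0.001] d [-0.      0.1936  0.0023] turn 0.971
[[10.2, 21.9, -0.3], [0, 0, 0.121]]
[[12.8, 20.5, -0.3], [0, 0, 0.121]]
[[15.2, 18.8, -0.3], [0, 0, 0.121]]
[[17.4, 16.9, -0.3], [0, 0, 0.121]]
[[19.3, 14.6, -0.3], [0, 0, 0.121]]
[[20.9, 12.2, -0.3], [0, 0, 0.121]]
[[22.2, 9.6, -0.3], [0, 0, 0.121]]
[[23.2, 6.8, -0.3], [0, 0, 0.121]]
```

```bash
python3 -m jog '[[[10.2,21.9,0],[0,0,0.121],-1],[[12.8,20.5,0],[0,0,0.121],-1],[[15.2,18.8,0],[0,0,0.121],-1],[[17.4,16.9,0],[0,0,0.121],-1],[[19.3,14.6,0],[0,0,0.121],-1],[[20.9,12.2,0],[0,0,0.121],-1],[[22.2,9.6,0],[0,0,0.121],-1],[[23.2,6.8,0],[0,0,0.122],-1],[[0,0,0],[0,0,0],-1],[[0,0,0],[0,0,0],-1],[[0,0,0],[0,0,0],-1]]'; python3 go.py 2 .5842 -.0843 .106 .1645
```

```text
clock: 20.1
tcp_pos: [0.5841, -0.0853, 0.1529]
tool_rot: [0.646, 0.763, -0.0, -0.0]
force: [-0.4, -0.9, -0.9]
gripper_width: 0.644
gripper_force: 43.1
t 20.1 phi 0.166 tilt [-0.001  0.   ] d [ 0.0001  0.001  -0.0469] turn 0.001
[[0.5, 0.1, 23.4], [0, 0, 0.001]]
[[0.5, 0.1, 23.4], [0, 0, 0.001]]
```

Down to just above the stop and base tops (bottom at about 40 mm), and I look before inserting.

```bash
python3 -m jog '[[[0.5,0,20],[0,0,0],-1],[[0.5,0,19],[0,0,0],-1],[[0,0,0],[0,0,0],-1],[[0,0,0],[0,0,0],-1]]'; python3 go.py 2 .5842 -.0843 .0825 .1645; python3 -c "
from h import *
snap('scene','g5',(290,150,410,240),6)"
```

```text
clock: 20.6
tcp_pos: [0.5841, -0.0837, 0.114]
tool_rot: [0.646, 0.763, -0.0, -0.0]
force: [-0.0, -0.1, 0.7]
gripper_width: 0.642
gripper_force: 43.1
t 20.6 phi 0.166 tilt [-0.001  0.   ] d [ 0.0001 -0.0006 -0.0315] turn 0.002
[[-0.3, 0.0, 15.7], [0, 0, 0.001]]
[[-0.3, 0.0, 15.7], [0, 0, 0.001]]
```

View pics/g5.png

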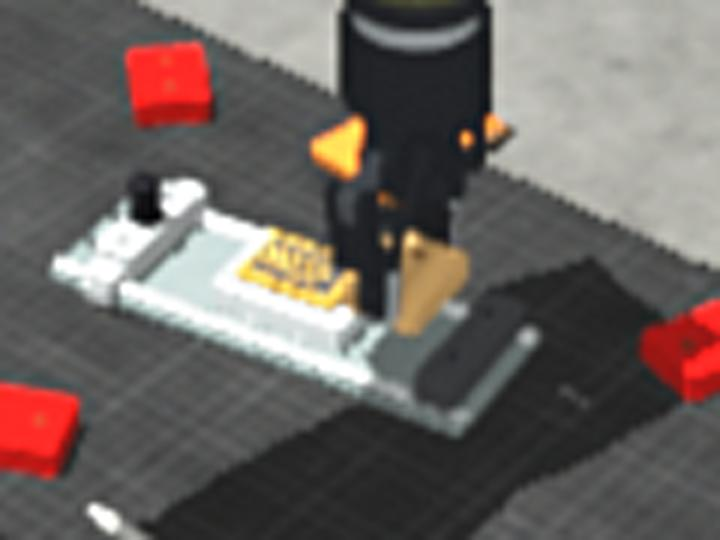

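```bash
python3 -c "
from h import *
snap('scene','g6',(335,180,385,217),16)
H0=np.array([.5842,-.0837]);th=-1.4063
ey=np.array([np.cos(th),np.sin(th)]);ex=np.array([ey[1],-ey[0]])
for z in(.040,.058):
  for a,b in((-28,-22),(-28,22),(28,22),(28,-22)):
    print(z,a,b,((proj('scene',[*(H0+ex*a/1e3+ey*b/1e3),z])[0]-[335,180]+.5)*16).round())
"
```

```text
0.04 -28 -22 [335. 188.]
0.04 -28 22 [530. 257.]
0.04 28 22 [394. 411.]
0.04 28 -22 [196. 338.]
0.058 -28 -22 [337. 116.]
0.058 -28 22 [534. 185.]
0.058 28 22 [397. 338.]
0.058 28 -22 [197. 266.]
```

View pics/g6.png

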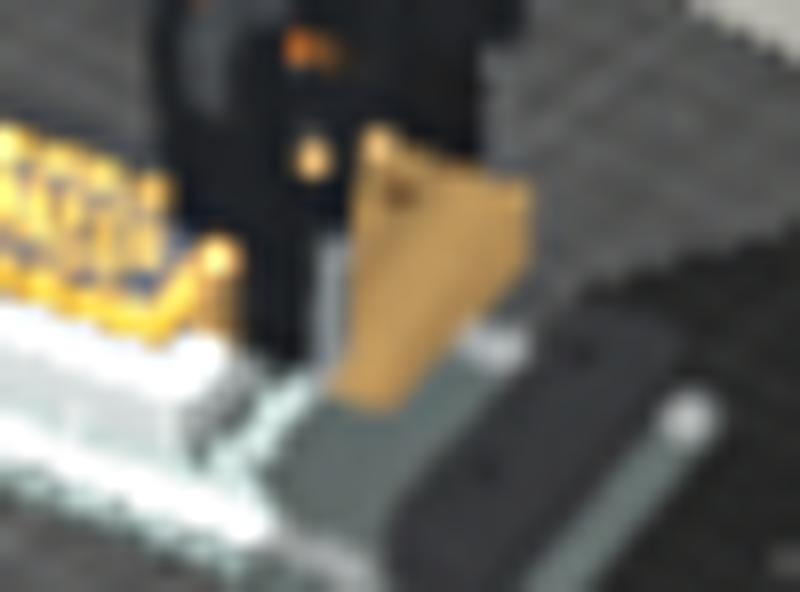

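The wide spacer is level and matches the predicted corners (534,185), (530,257) and (394,411). Inserting it.

```bash
python3 -m jog '[[[0,0,12],[0,0,0],-1],[[0,0,12],[0,0,0],-1],[[0,0,5],[0,0,0],-1],[[0,0,2],[0,0,0],-1],[[0,0,0],[0,0,0],-1],[[0,0,0],[0,0,0],-1]]'; python3 go.py 1 .5842 -.0843 .0825 .1645
```

```text
clock: 21.45
tcp_pos: [0.5845, -0.0837, 0.0838]
tool_rot: [0.646, 0.763, 0.0, 0.0]
force: [0.6, 0.1, -0.7]
gripper_width: 0.638
gripper_force: 43.1
t 21.45 phi 0.166 tilt [ 0.001 -0.   ] d [-0.0003 -0.0006 -0.0013] turn 0.001
[[-0.6, -0.4, 1.3], [0, 0, 0.001]]
```

```bash
python3 -m jog '[[[0,0,1],[0,0,0],-1],[[0,0,0],[0,0,0],-1],[[0,0,0],[0,0,0],0.5],[[0,0,0],[0,0,0],1],[[0,0,0],[0,0,0],1],[[0,0,-30],[0,0,0],1],[[0,0,-40],[0,0,0],1],[[0,0,0],[0,0,0],1],[[0,0,0],[0,0,0],1]]'; python3 go.py 9 .455 -.265 .11 1.463
```

```text
clock: 22.58
tcp_pos: [0.5839, -0.0835, 0.152]
tool_rot: [0.646, 0.763, -0.0, -0.0]
force: [-0.6, -0.7, -1.4]
gripper_width: 1.0
gripper_force: 0.0
t 22.57 phi 0.166 tilt [-0.001  0.   ] d [-0.1289 -0.1815 -0.042 ] turn -1.297
[[-17.5, -17.5, 4.7], [0, 0, -0.144]]
[[-14.8, -19.8, 4.7], [0, 0, -0.144]]
[[-11.8, -21.7, 4.7], [0, 0, -0.144]]
[[-8.6, -23.2, 4.7], [0, 0, -0.144]]
[[-5.2, -24.2, 4.7], [0, 0, -0.144]]
[[-1.6, -24.7, 4.7], [0, 0, -0.144]]
[[1.9, -24.7, 4.7], [0, 0, -0.144]]
[[5.4, -24.1, 4.7], [0, 0, -0.144]]
[[8.8, -23.1, 4.7], [0, 0, -0.144]]
```

```bash
python3 -m jog '[[[-17.5,-17.5,4.7],[0,0,-0.144],1],[[-14.8,-19.8,4.7],[0,0,-0.144],1],[[-11.8,-21.7,4.7],[0,0,-0.144],1],[[-8.6,-23.2,4.7],[0,0,-0.144],1],[[-5.2,-24.2,4.7],[0,0,-0.144],1],[[-1.6,-24.7,4.7],[0,0,-0.144],1],[[1.9,-24.7,4.7],[0,0,-0.144],1],[[5.4,-24,4.7],[0,0,-0.144],1],[[8.8,-23,4.7],[0,0,-0.145],1],[[0,0,0],[0,0,0],1],[[0,0,0],[0,0,0],1],[[0,0,0],[0,0,0],1]]' 40; python3 go.py 2 .455 -.265 .074 1.463; python3 -c "
from h import *
snap('top','g7',(270,140,420,240),5)"
```

```text
clock: 24.08
tcp_pos: [0.4556, -0.2642, 0.1099]
tool_rot: [0.054, 0.999, 0.0, -0.0]
force: [0.7, 0.0, 0.2]
gripper_width: 1.002
gripper_force: 0.0
t 24.07 phi 1.463 tilt [-0.  0.] d [-0.0006 -0.0008 -0.0359] turn 0.0
[[0.2, -0.4, 18.0], [0, 0, 0.0]]
[[0.2, -0.4, 18.0], [0, 0, 0.0]]
```

View pics/g7.png

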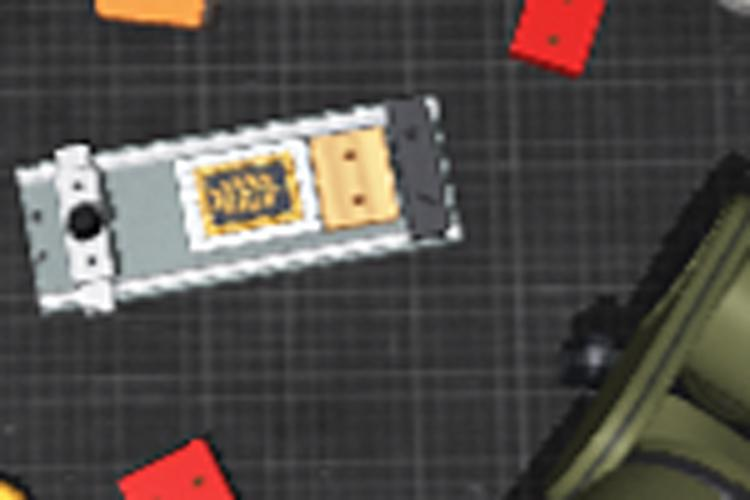

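Wide (355,178), base and the centred die (250,193) all lie well. Next is the narrow spacer.

```bash
python3 -m jog '[[[0.2,-0.4,18],[0,0,0],1],[[0.2,-0.4,18],[0,0,0],1],[[0,0,0],[0,0,0],1],[[0,0,0],[0,0,0],1],[[0,0,0],[0,0,0],-1],[[0,0,0],[0,0,0],-1],[[0,0,0],[0,0,0],-1],[[0,0,0],[0,0,0],-1],[[0,0,0],[0,0,0],-1]]' 40; python3 go.py 1 .455 -.265 .074 1.463;  python3 -m jog '[[[0,0,-30],[0,0,0],-1],[[0,0,-55],[0,0,0],-1],[[0,0,0],[0,0,0],-1],[[0,0,0],[0,0,0],-1]]'; python3 go.py 11 .5647 .0331 .155 .1645
```

```text
clock: 25.25
tcp_pos: [0.4554, -0.2661, 0.075]
tool_rot: [0.054, 0.999, -0.0, 0.001]
force: [-0.1, 0.0, 4.8]
gripper_width: 0.644
gripper_force: 43.3
t 25.25 phi 1.463 tilt [ 0.001 -0.001] d [-0.0004  0.0011 -0.001 ] turn -0.0
[[0.5, 1.0, 1.0], [0, 0, -0.0]]
clock: 25.75
tcp_pos: [0.4543, -0.2653, 0.1585]
tool_rot: [0.054, 0.999, 0.0, -0.0]
force: [-0.4, -0.0, -1.2]
gripper_width: 0.646
gripper_force: 42.8
t 25.75 phi 1.463 tilt [-0.001  0.001] d [ 0.1104  0.2984 -0.0035] turn 1.299
[[-7.1, 28.0, 0.3], [0, 0, 0.118]]
[[-3.7, 28.7, 0.3], [0, 0, 0.118]]
[[-0.3, 28.9, 0.3], [0, 0, 0.118]]
[[3.1, 28.8, 0.3], [0, 0, 0.118]]
[[6.5, 28.2, 0.3], [0, 0, 0.118]]
[[9.7, 27.2, 0.3], [0, 0, 0.118]]
[[12.9, 25.9, 0.3], [0, 0, 0.118]]
[[15.8, 24.2, 0.3], [0, 0, 0.118]]
[[18.6, 22.2, 0.3], [0, 0, 0.118]]
[[21.1, 19.8, 0.3], [0, 0, 0.118]]
[[23.3, 17.2, 0.3], [0, 0, 0.118]]
```

```bash
python3 -m jog '[[[-7,28,0],[0,0,0.118],-1],[[-3.7,28.7,0],[0,0,0.118],-1],[[-0.3,28.9,0],[0,0,0.118],-1],[[3,28.8,0],[0,0,0.118],-1],[[6.5,28.2,0],[0,0,0.118],-1],[[9.7,27.2,0],[0,0,0.118],-1],[[12.9,25.9,0],[0,0,0.118],-1],[[15.8,24.2,0],[0,0,0.118],-1],[[18.6,22.2,0],[0,0,0.118],-1],[[21,19.8,0],[0,0,0.118],-1],[[23.3,17.2,0],[0,0,0.118],-1],[[0,0,0],[0,0,0],-1]]';python3 -m jog '[[[0,0,0],[0,0,0],-1],[[0,0,0],[0,0,0],-1]]'; python3 go.py 4 .5647 .0331 .086 .1645
```

```text
clock: 27.25
tcp_pos: [0.5642, 0.0341, 0.1567]
tool_rot: [0.645, 0.764, -0.001, -0.002]
force: [0.5, -0.7, 0.2]
gripper_width: 0.644
gripper_force: 42.8
clock: 27.5
tcp_pos: [0.5645, 0.0319, 0.1583]
tool_rot: [0.647, 0.763, -0.001, -0.001]
force: [-0.3, -0.6, -0.5]
gripper_width: 0.641
gripper_force: 42.8
t 27.5 phi 0.165 tilt [-0.002 -0.   ] d [ 0.0002  0.0012 -0.0723] turn 0.0
[[0.3, 0.1, 18.1], [0, 0, 0.0]]
[[0.3, 0.1, 18.1], [0, 0, 0.0]]
[[0.3, 0.1, 18.1], [0, 0, 0.0]]
[[0.3, 0.1, 18.1], [0, 0, 0.0]]
```

```bash
python3 -m jog '[[[0.3,0.1,18],[0,0,0],-1],[[0.3,0.1,18],[0,0,0],-1],[[0.3,0.1,18],[0,0,0],-1],[[0.3,0.1,15],[0,0,0],-1],[[0,0,3],[0,0,0],-1],[[0,0,0],[0,0,0],-1],[[0,0,0],[0,0,0],-1]]'; python3 go.py 1 .5647 .0331 .0835 .1645
```

```text
clock: 28.38
tcp_pos: [0.566, 0.034, 0.088]
tool_rot: [0.646, 0.763, 0.0, 0.001]
force: [-0.5, -0.9, -0.2]
gripper_width: 0.643
gripper_force: 42.8
t 28.38 phi 0.165 tilt [ 0.002 -0.   ] d [-0.0013 -0.0009 -0.0045] turn 0.001
[[-0.6, -1.4, 4.5], [0, 0, 0.001]]
```

```bash
python3 -m jog '[[[-0.6,-1.4,3],[0,0,0],-1],[[0,0,0],[0,0,0],-1],[[0,0,1.5],[0,0,0],-1],[[0,0,0],[0,0,0],-1],[[0,0,0],[0,0,0],0.5],[[0,0,0],[0,0,0],1],[[0,0,0],[0,0,0],1],[[0,0,-30],[0,0,0],1],[[0,0,-40],[0,0,0],1],[[0,0,0],[0,0,0],0.3],[[0,0,0],[0,0,0],0.3],[[0,0,0],[0,0,0],0.3]]'; python3 go.py 2 .556 .076 .150 .1645; python3 -c "
from h import *
snap('scene','g8',(290,150,410,240),6)"
```

```text
clock: 29.88
tcp_pos: [0.563, 0.0332, 0.1508]
tool_rot: [0.646, 0.763, -0.001, -0.001]
force: [-0.1, 0.0, 0.8]
gripper_width: 0.649
gripper_force: 0.0
t 29.88 phi 0.165 tilt [-0.003  0.   ] d [-0.007   0.0428 -0.0008] turn 0.0
[[21.7, 0.0, 0.4], [0, 0, 0.0]]
[[21.7, 0.0, 0.4], [0, 0, 0.0]]
```

View pics/g8.png

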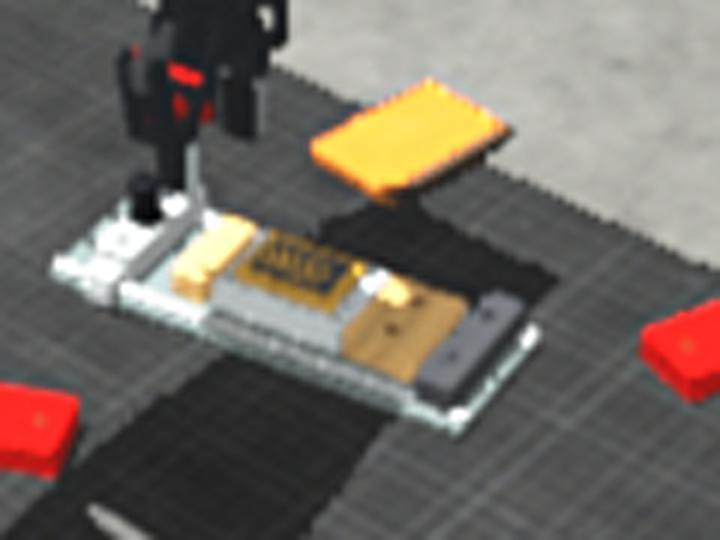

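All the pieces are flat in a row: narrow at (210,255), base with the die, wide, stop. Next I pinch the knob.

```bash
python3 -m jog '[[[22,0.8,0],[0,0,0],0.3],[[21.5,0.8,0],[0,0,0],0.3],[[0,0,0],[0,0,0],0.3],[[0,0,20],[0,0,0],0.3],[[0,0,20],[0,0,0],0.3],[[0,0,4],[0,0,0],0.3],[[0,0,0],[0,0,0],0.3],[[0,0,0],[0,0,0],-1],[[0,0,0],[0,0,0],-1],[[0,0,0],[0,0,0],-1],[[0,0,0],[0,0,0],-1],[[0,0,0],[0,0,0],-1]]' 40; python3 go.py 8 .5576 .076 .106 .1645
```

```text
clock: 31.42
tcp_pos: [0.5585, 0.0762, 0.1096]
tool_rot: [0.646, 0.763, -0.0, -0.0]
force: [-4.5, -1.4, 6.1]
gripper_width: 0.191
gripper_force: 39.3
t 31.43 phi 0.165 tilt [-0. -0.] d [-0.0009 -0.0002 -0.0036] turn 0.001
[[-0.0, -0.1, 0.4], [0, 0, 0.0]]
[[-0.0, -0.1, 0.4], [0, 0, 0.0]]
[[-0.0, -0.1, 0.4], [0, 0, 0.0]]
[[-0.0, -0.1, 0.4], [0, 0, 0.0]]
[[-0.0, -0.1, 0.4], [0, 0, 0.0]]
[[-0.0, -0.1, 0.4], [0, 0, 0.0]]
[[-0.0, -0.1, 0.4], [0, 0, 0.0]]
[[-0.0, -0.1, 0.4], [0, 0, 0.0]]
```

```bash
python3 -m jog '[[[-4,0,0],[0,0,0],-1],[[-4,0,0],[0,0,0],-1],[[-4,0,0],[0,0,0],-1],[[-4,0,0],[0,0,0],-1],[[-3,0,0],[0,0,0],-1],[[-3,0,0],[0,0,0],-1],[[-2,0,0],[0,0,0],-1],[[-2,0,0],[0,0,0],-1],[[-2,0,0],[0,0,0],-1],[[0,0,0],[0,0,0],-1],[[0,0,0],[0,0,0],-1]]'; python3 -m jog '[[[-2,0,0],[0,0,0],-1],[[-1,0,0],[0,0,0],-1],[[-1,0,0],[0,0,0],-1],[[0,0,0],[0,0,0],-1],[[0,0,0],[0,0,0],-1]]'
```

```text
clock: 32.8
tcp_pos: [0.5629, 0.049, 0.1096]
tool_rot: [0.646, 0.763, -0.0, -0.001]
force: [-5.2, 1.0, 6.8]
gripper_width: 0.193
gripper_force: 39.3
clock: 33.42
tcp_pos: [0.5634, 0.0458, 0.1096]
tool_rot: [0.647, 0.763, 0.0, -0.001]
force: [-5.2, 4.1, 6.8]
gripper_width: 0.194
gripper_force: 39.4
```

```bash
python3 -m jog '[[[-1,0,0],[0,0,0],-1],[[-1,0,0],[0,0,0],-1],[[0,0,0],[0,0,0],-1],[[0,0,0],[0,0,0],-1]]'; python3 -m jog '[[[-1,0,0],[0,0,0],-1],[[-1,0,0],[0,0,0],-1],[[0,0,0],[0,0,0],-1],[[0,0,0],[0,0,0],-1]]';  python3 -m jog '[[[-1,0,0],[0,0,0],-1],[[-1,0,0],[0,0,0],-1],[[0,0,0],[0,0,0],-1],[[0,0,0],[0,0,0],-1]]'
```

```text
clock: 33.92
tcp_pos: [0.5637, 0.0439, 0.1096]
tool_rot: [0.647, 0.763, 0.0, -0.001]
force: [-4.8, 4.4, 6.8]
gripper_width: 0.194
gripper_force: 39.4
clock: 34.42
tcp_pos: [0.564, 0.042, 0.1096]
tool_rot: [0.646, 0.763, 0.0, -0.001]
force: [-5.5, 4.3, 6.6]
gripper_width: 0.194
gripper_force: 39.4
clock: 34.92
tcp_pos: [0.5643, 0.0402, 0.1096]
tool_rot: [0.647, 0.763, 0.001, -0.002]
force: [-5.7, 4.9, 6.5]
gripper_width: 0.19
gripper_force: 39.4
```

```bash
python3 -m jog '[[[-1,0,0],[0,0,0],-1],[[0,0,0],[0,0,0],-1],[[0,0,0],[0,0,0],-1]]'; python3 -m jog '[[[-1,0,0],[0,0,0],-1],[[0,0,0],[0,0,0],-1],[[0,0,0],[0,0,0],-1]]'; python3 -c "
from h import *
snap('scene','g9',(290,150,410,240),6)"
```

```text
clock: 35.3
tcp_pos: [0.5643, 0.0401, 0.1095]
tool_rot: [0.647, 0.763, 0.001, -0.002]
force: [-5.5, 9.6, 7.2]
gripper_width: 0.186
gripper_force: 39.5
clock: 35.67
tcp_pos: [0.5644, 0.0399, 0.1096]
tool_rot: [0.647, 0.763, 0.002, -0.003]
force: [-6.6, 12.4, 8.2]
gripper_width: 0.19
gripper_force: 39.5
```

View pics/g9.png

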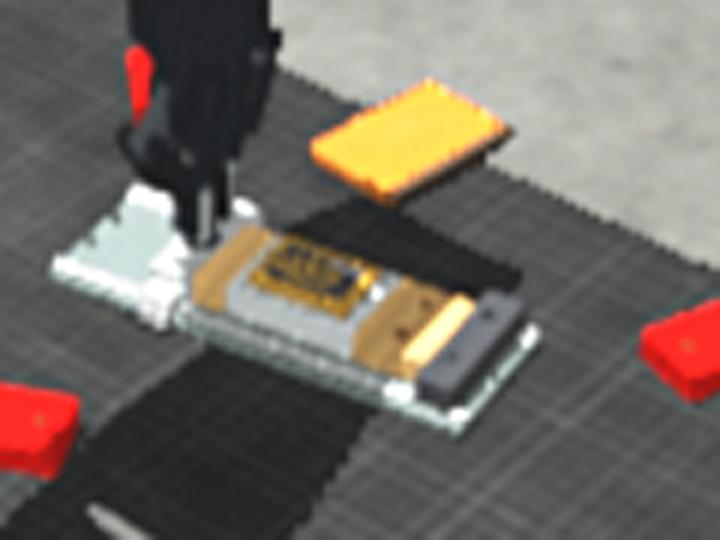

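The row is closed: the force jumps to 12 N with no further motion, and I see no gaps. Relieve the push, open and lift away.

```bash
python3 -m jog '[[[1.3,0,0],[0,0,0],-1],[[0,0,0],[0,0,0],-1],[[0,0,0],[0,0,0],-0.3],[[0,0,0],[0,0,0],0.2],[[0,0,0],[0,0,0],0.4],[[0,0,0],[0,0,0],0.4],[[0,0,-30],[0,0,0],0.4],[[0,0,-50],[0,0,0],0.4],[[40,-20,-30],[0,0,0],0.4],[[50,-20,0],[0,0,0],0.4],[[50,-20,0],[0,0,0],0.4],[[50,-20,0],[0,0,0],0.4]]'; python3 -m jog '[[[50,0,0],[0,0,0],0.4],[[0,0,0],[0,0,0],0.4],[[0,0,0],[0,0,0],0.4]]'; python3 -c "
from h import *
snap('top','g10',(260,140,380,230),6)"
```

```text
clock: 37.22
tcp_pos: [0.4539, 0.2135, 0.2189]
tool_rot: [0.647, 0.763, 0.0, 0.0]
force: [0.3, 1.0, -0.5]
gripper_width: 0.704
gripper_force: 0.0
clock: 37.6
tcp_pos: [0.4465, 0.2616, 0.2185]
tool_rot: [0.646, 0.763, -0.0, 0.0]
force: [-0.9, 0.6, 0.0]
gripper_width: 0.705
gripper_force: 0.0
```

View pics/g10.png

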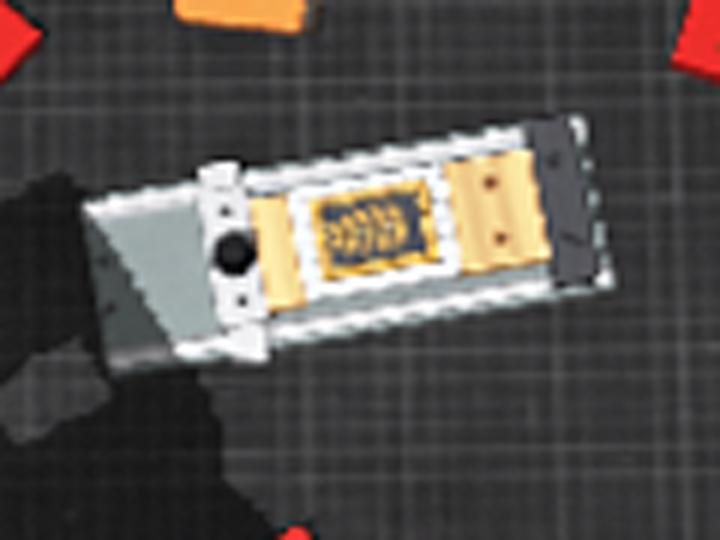

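The row is closed with no visible gaps. The die is centred on the base at (375,228), and the fingers are clear.

```bash
python3 -c "
from rig import workorder
print(workorder.sign_off())"
```

```text
the job is handed in; nothing more can be done
None
```

The die is locked up and handed in at about 38 s: wide spacer, base block with the die centred on it, and narrow spacer lie closed between stop and jaw, the bystanders were not handled, and I have not seen the judge's result.

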